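Set up the light base for viewing rough stones

TASK

Get the light base ready for viewing the stones: swivel its dust cover fully aside to uncover the light window, then push the stage plate over the window until it sits fully home against both dowels and the end stop. Then lift every stone off the turntable and lay it flat on the stage plate, side by side without stacking, with the plate still fully home and the cover still aside at the end; leave the book, mouse, gem tray and loupe alone.

Things in the scene. Friction and masses are not known exactly. Their poses are not given: they have to be found in the camera images.
- home (a point): Point on the flat top of the light base (55 mm above the table) under the centre of the stage plate when the plate is fully home; also the centre of the flush round light window, 42 mm across. x points towards the two dowels, square to their line; z up. The plate is home when it touches both dowels (pushed to +x) and the end stop (pushed to -y), its axes along these.
- light_base: Fixed grey box, smooth flat top, 270 (x) by 280 (y) by 55 mm high; origin centre of underside, axes as home, which is at (48, -25) mm. In the HOME frame: two steel dowels 12 mm across, 16 mm high, at (41, 12) and (41, -62) mm; steel end-stop block 40 mm long in x, 12 wide, 18 high, its plate-side face at y = -90 mm. Only the cover and its screw also stand on the top.
- cover (a joint): Angle (rad) of the flat black dust cover about its vertical pivot screw: 0 = window fully covered, grows clockwise seen from above, stop at 2.3 = fully aside, clear of the plate's place. Starts at 0 to 0.1. Light friction (about 1 N at the knob); stays where it is left. Cover 5 mm thick, 1 mm over the base top; closed, it blocks the plate.
- pivot (a point): The cover's pivot screw (14 mm head, 10 mm high), point on its vertical axis at the height of the base top; in the home frame at (55, 52) mm.
- knob (a point): Centre of the top of the upright round aluminium knob on the cover (18 mm diameter, 30 mm high, its top 36 mm above the base top), at the middle of the cover's 56 mm disc, 75.7 mm from the pivot; travels on an arc about the pivot.
- plate: Stage plate: loose flat aluminium plate with a white opal top, 70 mm (its x) by 180 mm (its y) by 14 mm thick, 0.3 kg. Origin at the centre of its underside. It starts lying on the light base, on the robot's side of the window, off its dowels and stop, turned a little; its x axis points roughly towards the dowels.
- turntable: Fixed foot of the freely spinning round turntable; origin on the spin axis at the table. The grey platter with dark rubber top is 240 mm across, its top 30 mm above the table; it spins at a light touch.
- stone1: One of up to four like stones: bar of rough dark-red garnet with rounded edges, 60 mm (its x) by 26 mm (y) by 24 mm (z), 0.1 kg; origin at its centre. It starts lying flat on the turntable platter, its x axis level. None if absent. All four stones fit across the plate side by side, long side along the plate's x, about 44 mm apart.
- stone2: One of up to four like stones: bar of rough dark-red garnet with rounded edges, 60 mm (its x) by 26 mm (y) by 24 mm (z), 0.1 kg; origin at its centre. It starts lying flat on the turntable platter, its x axis level. None if absent.
- stone3: One of up to four like stones: bar of rough dark-red garnet with rounded edges, 60 mm (its x) by 26 mm (y) by 24 mm (z), 0.1 kg; origin at its centre. It starts lying flat on the turntable platter, its x axis level. None if absent.
- stone4: One of up to four like stones: bar of rough dark-red garnet with rounded edges, 60 mm (its x) by 26 mm (y) by 24 mm (z), 0.1 kg; origin at its centre. It starts lying flat on the turntable platter, its x axis level. None if absent.
- book: Large grey book, 200 x 270 x 22 mm, lying to the left; bystander. Origin centre of underside.
- mouse: Blue and black computer mouse, 100 mm long, to the right; bystander. Origin on its underside.
- gem_tray: Low black tray 110 x 260 x 16 mm with small gems, beyond the work; bystander. Origin centre of underside.
- loupe: Folded loupe 78 mm long, 18 mm high, to the right; bystander. Origin on its underside.
There are look-alikes about, which are no part of the job. What is shaped like the stone3 but yellow is not meant.

How it is judged:
On the way, in this order (a step that is already met when the one before it is completed fails the run):
1. the dust cover is swivelled fully aside (value of joint cover above 1.9 rad), for 0.3 s.
2. the plate is home against both dowels and the end stop, the cover still aside (x of plate in the frame of home between -0.004 and 0.004 m and y of plate in the frame of home between -0.004 and 0.004 m and angle between the x axis of plate and the x axis of home, either way round below 0.035 rad and angle between plate's own z axis and vertical below 0.05 rad and value of joint cover above 1.9 rad), for 0.3 s.
At the end, for the whole second after the job is handed in: Cover turned beyond 1.9 rad; plate within 4 mm of home each way and 0.035 rad of square; every stone present at rest, flat on the plate: centre within 25 mm (plate x) and 88 mm (plate y) of its middle and 21 to 33 mm above its underside (all of step 2 and linear speed of each of plate, stone1, stone2, stone3, stone4 below 0.02 m/s and x of stone1 in the frame of plate between -0.025 and 0.025 m and y of stone1 in the frame of plate between -0.088 and 0.088 m and z of stone1 in the frame of plate between 0.021 and 0.033 m and x of stone2 in the frame of plate between -0.025 and 0.025 m and y of stone2 in the frame of plate between -0.088 and 0.088 m and z of stone2 in the frame of plate between 0.021 and 0.033 m and x of stone3 in the frame of plate between -0.025 and 0.025 m and y of stone3 in the frame of plate between -0.088 and 0.088 m and z of stone3 in the frame of plate between 0.021 and 0.033 m and x of stone4 in the frame of plate between -0.025 and 0.025 m and y of stone4 in the frame of plate between -0.088 and 0.088 m and z of stone4 in the frame of plate between 0.021 and 0.033 m); the robot touches nothing.
It fails at once if the book is shifted by more than 25 mm (distance of book from where it was at the start of the episode above 0.025 m).
It fails at once if the mouse is shifted by more than 25 mm (distance of mouse from where it was at the start of the episode above 0.025 m).
It fails at once if the gem tray is shifted by more than 25 mm (distance of gem_tray from where it was at the start of the episode above 0.025 m).
It fails at once if the loupe is shifted by more than 25 mm (distance of loupe from where it was at the start of the episode above 0.025 m).
Of stone1, stone2, stone3, stone4 only 2 to 4 are there at a start; the rules pass over those that are not, and their reading is None.
At some moment in a run one of stone1, stone2, stone3, stone4 may be knocked a few centimetres aside while the robot is not near it.
Once in a run the grip may slacken for a moment while it holds something.
It also fails if it takes over 210 s, if anything falls off the work surface, if the arm or the gripper's body presses on something with over 40 N, if the wrist force passes 120 N, or if a joint passes its speed limit or range.

ROBOT

A 6-joint arm with a two-finger parallel gripper is mounted at the origin on the work surface. World frame = base frame: x ahead of the robot, y to its left, z up, the work surface at z = 0. Lengths are in m, angles in rad, forces in N, time in s.
With the tool pointing down it reaches from about 0.25 to 0.775 m from the base axis. Payload 4 kg.
Tool frame: the origin (TCP) lies at the very end of the fingers, on their centre line; the grasp point (between the pads) lies env.grasp_offset behind it (env.grasp_offset is the distance from the TCP to the grasp point, in m); z points along the fingers, y is the direction in which the jaws open and shut (so a half turn about z gives the same grasp; the last joint's range is limited). The gripper opens to 94 mm and grips with 3 to 60 N. Pads are 16 mm wide; open, the fingers measure 119 mm over their backs; the gripper's body (75 mm by 177 mm) begins 78 mm behind the grasp point.
Start: joints at [1.061, 0.087, 1.371, -0, 1.684, -0.103], TCP at [0.218, 0.505, 0.206] pointing down, gripper open.
Joint ranges: [-3.1, 3.1], [-0.76, 2.03], [0.27, 2.55], [-1.08, 4.22], [0.17, 2.65], [-2.57, 2.57]. Speed limits (rad/s): [2.79, 2.79, 3.14, 3.14, 3.14, 3.14].

INTERFACE

Orientations are given as a rotation vector (axis times angle).
In Python, from bench import status, get_image, sign_off, find_in, regions_of, landmark_of, env gives the robot as it stands.
- The arm moves only by the tool arm_command, never from a script. Its arguments are lists of equal length, an entry for each row: "xyz": the shift along the tool's x, y, z in m, a list of three; "turn": the turn about the tool's z in rad. A call has 1 to 20 rows; each row shifts and turns the commanded pose from where the row before left it, along the tool's axes as they then stand; what a row does not reach is not made up. A row lasts 1/8 s, in which the tool goes at most 62.5 mm and 10.7 degrees, less where a joint would pass 70% of its speed; a pose out of reach is approached as far as the arm can. A call is refused whole if a number of a shift passes 0.0625 or a number of a turn 0.188, either way. A call with a gripper value outside its range is refused whole. "claw" is the finger opening in m, from 0 to 0.094, set as the call begins (left out, the last holds). The fingers move at their own pace and stop on an object; "force" is the grip in N (left out, the last holds). Time passes only in rows, so rows that do not move let the fingers close. It gives the time, the measured TCP pose, the force and the opening at its end, in the units of the state.
- status.sense(): the state, without advancing time (a new reading comes with each control period).
- get_image(name): name is "scene" or "top" or "wrist"; returns a dict with "image" (480x640x3 uint8, red, green, blue), "fovy" (degrees; the focal length in pixels is half the picture's height over the tangent of half this angle, whatever the lens; pixels are square), "cx", "cy" (the principal point, pixels), "R" (3x3) and "t" (3): a world point X has camera coordinates R X + t; the wrist camera has in their place "hand_eye" (4x4, takes a point from camera to tool coordinates, whose origin is the TCP and whose axes are the flange's). Camera axes: x right, y down, z forward; pixel columns grow to the right and rows downward; lengths in m; the calibration is good to about 2 mm. A picture is of the moment at which its call begins: read the wrist's pose just before it. There is no depth.
- sign_off(): hands the job in, once; it reports no verdict.
Trained networks look in a picture, given as the dict that the camera call returned (one of the last four; its "shot" number tells which), for a name from the list of things; names that differ only in an ending like _2 or _b are one class to them, and where a whole thing is asked for, a point or a joint stands for the part that bears it (a point fixed in the world has none). Each returns a list of dicts, best first, with "score" (0 to 1); they miss things now and then, are a little off and sometimes report something else, mostly with a low value. They report only what shows in the picture. A call takes as long as a camera call. They do not tell look-alikes from the thing itself.
- find_in(label, picture): "box" ([left, top, right, bottom] in pixels, round what is visible of it).
- regions_of(label, picture): "region" (480x640 bool, what is visible of it) and "box" ([left, top, right, bottom] in pixels, round what is visible of it).
- landmark_of(label, picture): "position" ([column, row] in pixels: a listed point, or the origin of a listed thing).
The state is a dict: "time": time; "qpos": joint angles; "joint_vel": joint speeds; "joint_efforts": joint torques, N m; "ee_pos": TCP position; "orientation": TCP orientation; "wrist_force": force on the tool from outside, world axes, zero at the start; "torque": the same for the moment, N m; "gripper_width": opening from 0.0 (shut) to 1.0 (fully open).
Only numpy, scipy, OpenCV 4.12 (cv2) and the standard library are available. Lean on these libraries where they do the work, as an engineer would, in place of code of your own. Each camera call takes 0.05 s, during which the arm holds its last target.

## Working session

There is one attempt and no reset: what is moved stays moved. The work goes in short steps, Python scripts to look and compute and a tool call to move; the robot and the scene stay as the last step left them, time stands still between calls to the robot, and variables do not carry over. Pictures are saved under pics/ and viewed, and the job is handed in when it is done.

Besides the shell and the picture viewer there is one more tool, called as name(argument=value, ...) on one line, values as JSON. arm_command: Moves the arm, as the interface text tells. Its arguments: {"type":"object","properties":{"xyz":{"type":"array"},"turn":{"type":"array"},"claw":{"type":"number"},"force":{"type":"number"}},"required":["xyz","turn"]}

```bash
ls; mkdir -p pics; cat > h.py <<'E'
import numpy as np,cv2
from bench import status,get_image,sign_off,find_in,regions_of,landmark_of,env
from scipy.spatial.transform import Rotation as Rn
def save(n,im): cv2.imwrite('pics/'+n+'.png',im[:,:,::-1])
def cam(p,s=None):
    f=240/np.tan(np.radians(p['fovy'])/2)
    if 'R' in p: return f,np.array(p['R']),np.array(p['t'])
    T=np.eye(4);T[:3,:3]=Rn.from_rotvec(s['orientation']).as_matrix();T[:3,3]=s['ee_pos']
    W=T@np.array(p['hand_eye']);R=W[:3,:3].T
    return f,R,-R@W[:3,3]
def ray(p,uv,z,s=None):
    f,R,t=cam(p,s);d=R.T@np.array([(uv[0]-p['cx'])/f,(uv[1]-p['cy'])/f,1]);c=-R.T@t
    return c+d*(z-c[2])/d[2]
def proj(p,X,s=None):
    f,R,t=cam(p,s);c=R@np.array(X)+t
    return np.array([p['cx']+f*c[0]/c[2],p['cy']+f*c[1]/c[2]])
E
python3 - <<'E'
from h import *
s=status.sense();print(s['time'],s['ee_pos'],s['orientation'],s['gripper_width'],env.grasp_offset)
for n in['scene','top','wrist']:
    s=status.sense();p=get_image(n);save('a_'+n,p['image']);print(n,p['fovy'],p['cx'],p['cy'],p.keys())
    for l in['home','pivot','knob','plate','turntable','stone1','light_base','cover']:
        for f in (find_in,landmark_of):
            try:
                r=f(l,p);print(l,f.__name__,[(np.round(q.get('box',q.get('position'))).tolist(),round(q['score'],2)) for q in r])
            except Exception as e: print(l,e)
E
```

```text
pics
0.0 [0.21737205 0.50464148 0.20432373] [-0.63448072 -3.07621243  0.00322589] 1.0006077517202003 0.0188
scene 54.697213535367354 318.55812184542515 242.93544569978192 dict_keys(['image', 'fovy', 'cx', 'cy', 'R', 't', 'shot'])
home call [([252.0, 181.0, 357.0, 267.0], 0.79), ([222.0, 251.0, 285.0, 317.0], 0.5)]
home call [([348.0, 293.0], 0.61), ([286.0, 212.0], 0.56)]
pivot call [([252.0, 184.0, 356.0, 265.0], 0.57)]
pivot call [([278.0, 230.0], 0.93)]
knob call [([279.0, 208.0, 292.0, 232.0], 0.8)]
knob call [([289.0, 207.0], 0.73), ([465.0, 375.0], 0.42), ([344.0, 284.0], 0.2)]
plate call [([296.0, 193.0, 342.0, 228.0], 0.91)]
plate call [([317.0, 210.0], 0.56)]
turntable call [([308.0, 251.0, 381.0, 309.0], 0.88), ([335.0, 254.0, 354.0, 263.0], 0.57), ([286.0, 157.0, 314.0, 174.0], 0.25)]
turntable call [([344.0, 283.0], 0.66)]
stone1 call [([286.0, 159.0, 310.0, 173.0], 0.74), ([347.0, 205.0, 359.0, 215.0], 0.67), ([335.0, 256.0, 354.0, 266.0], 0.63), ([336.0, 289.0, 352.0, 300.0], 0.46)]
stone1 call [([346.0, 296.0], 0.68), ([344.0, 259.0], 0.62), ([287.0, 217.0], 0.2)]
ligh
[... 1230 characters left out ...]
.0, 250.0], 0.6), ([378.0, 214.0], 0.52)]
cover call [([374.0, 207.0, 412.0, 243.0], 0.65), ([500.0, 293.0, 522.0, 329.0], 0.58)]
cover it knows: book, gem_tray, home, knob, light_base, loupe, mouse, pivot, plate, stone, turntable
wrist 61.61165672554358 323.7072185579979 242.11345129984738 dict_keys(['image', 'fovy', 'cx', 'cy', 'hand_eye', 'shot'])
home call []
home call []
pivot call []
pivot call []
knob call []
knob call []
plate call []
plate call []
turntable call []
turntable call []
stone1 call []
stone1 call [([460.0, 358.0], 0.3)]
light_base call []
light_base call []
cover call []
cover it knows: book, gem_tray, home, knob, light_base, loupe, mouse, pivot, plate, stone, turntable
```

View pics/a_top.png

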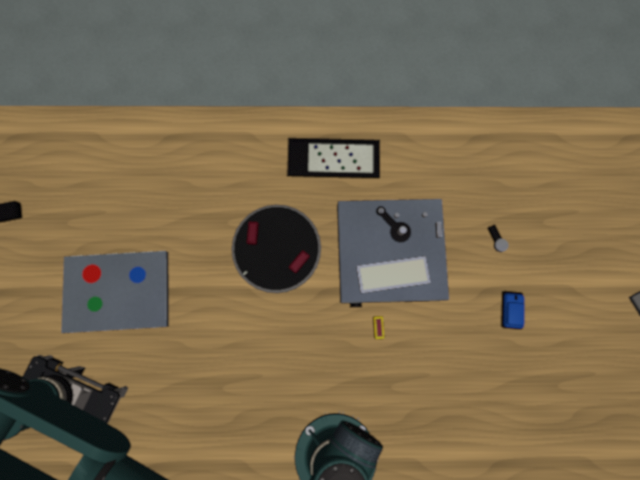

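View pics/a_scene.png

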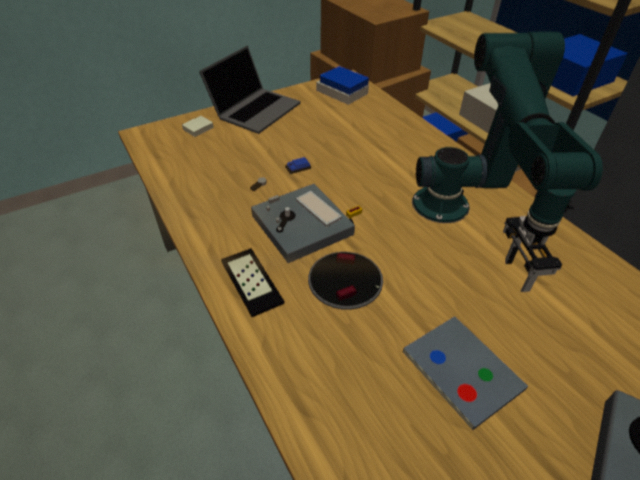

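```bash
python3 - <<'E'
import cv2
a=cv2.imread('pics/a_top.png');cv2.imwrite('pics/a_topc.png',cv2.resize(a[180:345,215:465],None,fx=3.2,fy=3.2,interpolation=cv2.INTER_CUBIC))
E
```

```text
(no output)
```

View pics/a_topc.png

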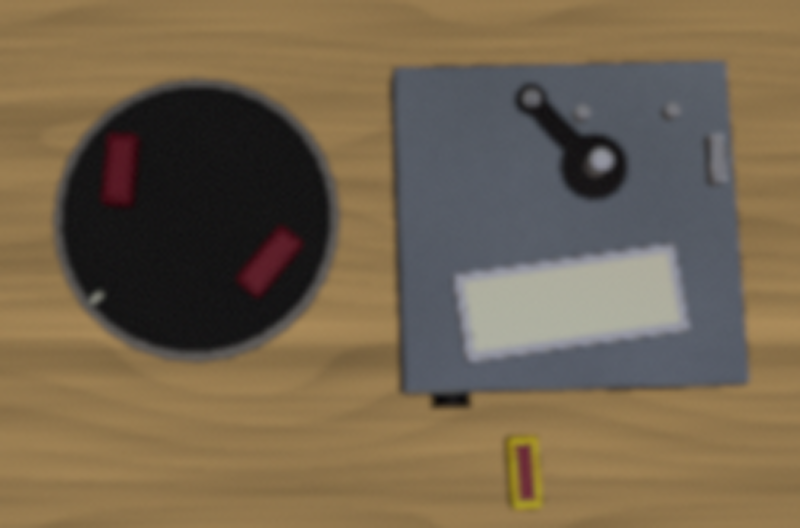

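Top view: two red stones on the platter at (252,233) and (300,262). The yellow look-alike is at (379,327), off the platter, and there are none elsewhere. The cover is over the window with its knob at (402,229), its pivot at (381,210), the dowels at (397,215) and (425,214), and the plate at (393,274).

```bash
cat > fit.py <<'E'
from h import *
from scipy.optimize import least_squares
s=status.sense();p=get_image('top')
c=lambda u,v:(u/3.2+215-.34,v/3.2+180-.34)
P={'d1':(c(582,112),.071),'d2':(c(672,110),.071),'piv':(c(530,97),.065),'knob':(c(601,159),.091),'disc':(c(593,166),.061)}
M={'d1':(.041,.012),'d2':(.041,-.062),'piv':(.055,.052)}
for k in P: print(k,ray(p,*P[k]).round(4))
B=[c(395,70),c(725,63),c(747,382),c(403,392)]
Bm=[(.087,.165),(.087,-.115),(-.183,-.115),(-.183,.165)]
for b in B: print('corner',ray(p,b,.055).round(4))
def res(q):
    r=[]
    R=np.array([[np.cos(q[2]),-np.sin(q[2])],[np.sin(q[2]),np.cos(q[2])]])
    for k in M: r+=list(q[:2]+R@M[k]-ray(p,*P[k])[:2])
    for b,m in zip(B,Bm): r+=list(q[:2]+R@m-ray(p,b,.055)[:2])
    return np.array(r)
o=least_squares(res,[.6,-.25,0]);print('home',o.x,(res(o.x)*1000).round(1))
pl=[c(455,275),c(672,246),c(689,329),c(470,361)]
Q=np.array([ray(p,b,.069)[:2] for b in pl]);print(Q.round(4),Q.mean(0),[np.linalg.norm(Q[i]-Q[i-1]).round(4) for i in range(4)],np.arctan2(*(Q[0]-Q[1])[::-1])-np.pi/2,np.arctan2(*(Q[3]-Q[2])[::-1])-np.pi/2)
f=240/np.tan(np.radians(p['fovy'])/2);print('cam',-np.array(p['R']).T@p['t'],f)
for r in regions_of('stone1',p):
    rg=r['region'];m=cv2.minAreaRect(np.argwhere(rg)[:,::-1].astype(np.float32));print(m,r['score'],ray(p,m[0],.054).round(4))
print('tt',ray(p,c(197,220),.03))
E
python3 fit.py
```

```text
d1 [ 0.6094 -0.1631  0.071 ]
d2 [ 0.611  -0.2369  0.071 ]
piv [ 0.6235 -0.1219  0.065 ]
knob [ 0.5665 -0.173   0.091 ]
disc [ 0.5665 -0.1726  0.061 ]
corner [ 0.649  -0.0118  0.055 ]
corner [ 0.6548 -0.2873  0.055 ]
corner [ 0.3909 -0.2917  0.055 ]
corner [ 0.3841 -0.0151  0.055 ]
home [ 0.56852347 -0.17554618  0.01895615] [-0.2  0.3 -0.3  0.1 -0.9 -0.6  3.4  2.9  2.9 -1.5 -3.2 -2.3 -1.7  1. ]
[[ 0.4764 -0.057 ]
 [ 0.4993 -0.2324]
 [ 0.4326 -0.2431]
 [ 0.4079 -0.0676]] [ 0.45405006 -0.15004667] [np.float64(0.0693), np.float64(0.1769), np.float64(0.0676), np.float64(0.1772)] 0.13013053686762177 0.1400078612544582
cam [0.35679824 0.05907127 1.17708641] 434.9005242869663
((298.5000305175781, 261.5000305175781), (10.304197311401367, 22.88616371154785), 40.60129928588867) 0.72 [0.4891 0.0929 0.054 ]
((378.0, 327.5), (21.0, 10.0), 90.0) 0.67 [ 0.32   -0.1094  0.054 ]
((251.54949951171875, 233.0049591064453), (11.442927360534668, 22.587343215942383), 5.710593223571777) 0.66 [0.5645 0.2161 0.054 ]
tt [0.52715344 0.15299604 0.03      ]
```

arm_command(xyz=[[0,0,0],[0,0,0],[0,0,0]], turn=[-0.142,-0.142,-0.142], claw=0.045, force=8)

```text
time: 2.88
ee_pos: [0.2176, 0.5051, 0.2055]
orientation: [-0.037, 3.141, 0.0]
wrist_force: [-0.4, -1.0, -0.4]
gripper_width: 0.718
```

```bash
cat >> h.py <<'E'
HX,HY,HT=0.5685,-0.1755,0.019
def toh(w):
    d=np.array(w[:2])-[HX,HY];c,s_=np.cos(HT),np.sin(HT)
    return np.array([c*d[0]+s_*d[1],-s_*d[0]+c*d[1]])
def fromh(h):
    c,s_=np.cos(HT),np.sin(HT);return np.array([HX+c*h[0]-s_*h[1],HY+s_*h[0]+c*h[1]])
def pose():
    s=status.sense();R=Rn.from_rotvec(s['orientation']).as_matrix()
    print('t',round(s['time'],2),'ee',np.round(s['ee_pos'],4),'home mm',(toh(s['ee_pos'])*1000).round(1),'yawY',round(float(np.degrees(np.arctan2(R[1,1],R[0,1]))),2),'tilt',R[2].round(4),'w',s['gripper_width'],'F',np.round(s['wrist_force'],1),'q',np.round(s['qpos'],2))
    return s,R
def delta(tgt):
    s,R=pose();d=R.T@(np.array(tgt)-s['ee_pos']);print('tool shift mm',(d*1000).round(1))
E
python3 -c "
from h import *
delta([.5665,-.173,.13])"
```

```text
t 2.88 ee [0.2176 0.5051 0.2055] home mm [-337.9  687.2] yawY 91.37 tilt [-0.e+00  1.e-04 -1.e+00] w 0.7176851372844006 F [-0.4 -1.  -0.4] q [ 1.06  0.09  1.37  0.    1.68 -0.53]
tool shift mm [-332.6 -686.3   75.4]
```

arm_command(xyz=[[-0.0238,-0.049,0],[-0.0238,-0.049,0],[-0.0238,-0.049,0],[-0.0238,-0.049,0],[-0.0238,-0.049,0],[-0.0238,-0.049,0],[-0.0238,-0.049,0],[-0.0238,-0.049,0],[-0.0238,-0.049,0],[-0.0238,-0.049,0],[-0.0238,-0.049,0],[-0.0238,-0.049,0],[-0.0238,-0.049,0],[-0.0238,-0.049,0],[0,0,0.03],[0,0,0.03],[0,0,0],[0,0,0]], turn=[0,0,0,0,0,0,0,0,0,0,0,0,0,0,0,0,0,0])

```text
time: 5.12
ee_pos: [0.5645, -0.1744, 0.1468]
orientation: [-0.03, 3.14, -0.001]
wrist_force: [0.4, 0.6, -0.0]
gripper_width: 0.481
```

```bash
python3 -c "
from h import *
delta([.5665,-.173,.07])
s=status.sense();p=get_image('wrist');im=p['image'].copy()
for X in ([.5665,-.173,.091],[*fromh((.055,.052)),.065],[*fromh((.041,.012)),.071],[*fromh((.041,-.062)),.071]):
    u=proj(p,X,s);print(u.round());cv2.circle(im,tuple(int(a) for a in u),4,(0,255,0),1)
save('b_wrist',im)"
```

```text
t 5.12 ee [ 0.5645 -0.1744  0.1468] home mm [-4.   1.1] yawY 91.11 tilt [-1.6e-03 -6.0e-04 -1.0e+00] w 0.4809522205154925 F [ 0.4  0.6 -0. ] q [-0.4   0.19  1.37  0.    1.58 -1.99]
tool shift mm [-1.9  1.4 76.8]
[327. 266.]
[396. 330.]
[341. 316.]
[234. 316.]
```

View pics/b_wrist.png

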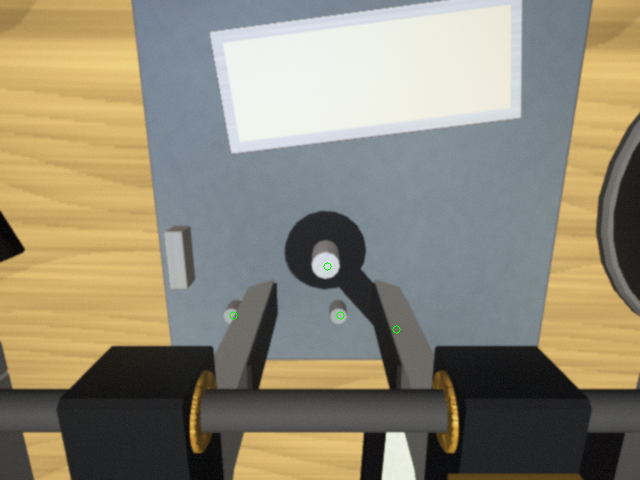

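The wrist view agrees with the map: the predicted points land on the knob (327,266) and on the dowels. I'll descend, grip lightly and swing along the arc.

arm_command(xyz=[[-0.002,0.001,0.019],[0,0,0.019],[0,0,0.019],[0,0,0.019],[0,0,0],[0,0,0],[0,0,0],[0,0,0],[0,0,0]], turn=[0,0,0,0,0,0,0,0,0])

```text
time: 6.3
ee_pos: [0.5662, -0.1734, 0.07]
orientation: [-0.03, 3.141, -0.0]
wrist_force: [0.5, 0.2, -1.1]
gripper_width: 0.478
```

arm_command(xyz=[[0,0,0],[0,0,0],[0,0,0],[0,0,0],[0,0,0]], turn=[0,0,0,0,0], claw=0.01, force=6)

```text
time: 6.92
ee_pos: [0.5658, -0.1734, 0.0694]
orientation: [0.03, -3.141, 0.0]
wrist_force: [-0.6, -0.5, 0.7]
gripper_width: 0.189
```

```bash
python3 -c "
from h import *
s,R=pose()
h0=toh(s['ee_pos'])*1000
a0=np.arctan2(h0[1]-52,h0[0]-55);print(a0,'cover',-(a0-np.arctan2(-52,-55)), np.hypot(h0[0]-55,h0[1]-52))
prev=h0
for i in range(1,19):
    th=np.arctan2(-52,-55)-2.33*i/18
    h=np.array([55+75.7*np.cos(th),52+75.7*np.sin(th)]);d=h-prev;prev=h;print([-round(d[0]/1000,4),round(d[1]/1000,4),0],end=', ')"
```

```text
t 6.92 ee [ 0.5658 -0.1734  0.0694] home mm [-2.6  2.2] yawY 91.1 tilt [ 2.e-04 -0.e+00 -1.e+00] w 0.1885640093517499 F [-0.6 -0.5  0.7] q [-0.39  0.24  1.47 -0.    1.43 -1.98]
-2.4286537690662184 cover 0.04442923891402728 76.18323575802872
[np.float64(0.0036), np.float64(0.0054), 0], [np.float64(0.0052), np.float64(0.0083), 0], [np.float64(0.0041), np.float64(0.0089), 0], [np.float64(0.0029), np.float64(0.0093), 0], [np.float64(0.0017), np.float64(0.0096), 0], [np.float64(0.0004), np.float64(0.0098), 0], [np.float64(-0.0008), np.float64(0.0098), 0], [np.float64(-0.0021), np.float64(0.0096), 0], [np.float64(-0.0033), np.float64(0.0092), 0], [np.float64(-0.0045), np.float64(0.0087), 0], [np.float64(-0.0055), np.float64(0.0081), 0], [np.float64(-0.0065), np.float64(0.0073), 0], [np.float64(-0.0074), np.float64(0.0064), 0], [np.float64(-0.0082), np.float64(0.0054), 0], [np.float64(-0.0088), np.float64(0.0043), 0], [np.float64(-0.0093), np.float64(0.0031), 0], [np.float64(-0.0096), np.float64(0.0019), 0], [np.float64(-0.0098), np.float64(0.0006), 0],
```

arm_command(xyz=[[0.0036,0.0054,0],[0.0052,0.0083,0],[0.0041,0.0089,0],[0.0029,0.0093,0],[0.0017,0.0096,0],[0.0004,0.0098,0],[-0.0008,0.0098,0],[-0.0021,0.0096,0],[-0.0033,0.0092,0],[-0.0045,0.0087,0]], turn=[0,0,0,0,0,0,0,0,0,0], force=12)

```text
time: 8.18
ee_pos: [0.5572, -0.0841, 0.0692]
orientation: [0.031, -3.141, -0.0]
wrist_force: [-2.3, -2.4, -1.2]
gripper_width: 0.19
```

arm_command(xyz=[[-0.0055,0.0081,0],[-0.0065,0.0073,0],[-0.0074,0.0064,0],[-0.0082,0.0054,0],[-0.0088,0.0043,0],[-0.0093,0.0031,0],[-0.0096,0.0019,0],[-0.0098,0.0006,0],[0,0,0],[0,0,0]], turn=[0,0,0,0,0,0,0,0,0,0])

```text
time: 9.43
ee_pos: [0.6174, -0.0477, 0.069]
orientation: [0.03, -3.131, 0.003]
wrist_force: [-12.3, -5.2, 2.5]
gripper_width: 0.194
```

```bash
python3 -c "
from h import *
s,R=pose()
p=get_image('wrist');save('c_wrist',p['image'])"
```

```text
t 9.43 ee [ 0.6174 -0.0477  0.069 ] home mm [ 51.4 126.9] yawY 91.09 tilt [ 0.0106 -0.0015 -0.9999] w 0.19396063045728265 F [-12.3  -5.2   2.5] q [-0.17  0.31  1.38 -0.    1.46 -1.76]
```

View pics/c_wrist.png

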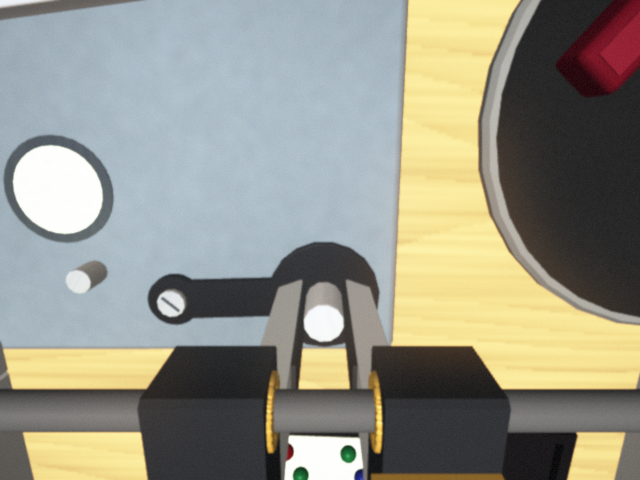

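Cover sits at its stop (the window shows white at (58,190), and the arm points to +y). I'll release, rise, turn and go above the plate.

arm_command(xyz=[[0.0025,0.001,0],[0,0,0],[0,0,0],[0,0,0],[0,0,-0.03],[0,0,-0.03],[0,0,-0.03],[0,0,-0.02],[0,0,0]], turn=[0,0,0,0,0,0,0,0,0], claw=0.045)

```text
time: 10.6
ee_pos: [0.6202, -0.0456, 0.1819]
orientation: [-0.03, 3.136, -0.001]
wrist_force: [0.5, -0.9, -0.5]
gripper_width: 0.477
```

arm_command(xyz=[[0.03,-0.025,0],[0.03,-0.025,0],[0.03,-0.025,0],[0.03,-0.025,0],[0.037,-0.025,0],[0,0,0],[0,0,0],[0,0,0],[0,0,0],[0,0,0],[0,0,0],[0,0,0],[0,0,0],[0,0,0],[0,0,0]], turn=[0,0,0,0,0,0.182,0.182,0.182,0.182,0.182,0.182,0.182,0.182,0,0], claw=0.094)

```text
time: 12.48
ee_pos: [0.464, -0.1734, 0.1786]
orientation: [-2.064, -2.367, 0.0]
wrist_force: [0.2, 0.7, 0.4]
gripper_width: 0.998
```

```bash
python3 -c "
from h import *
s,R=pose()
s=status.sense();p=get_image('wrist');im=p['image'].copy()
for r in regions_of('plate',p)[:1]:
    m=cv2.minAreaRect(np.argwhere(r['region'])[:,::-1].astype(np.float32));print(r['score'],m)
    for b in cv2.boxPoints(m): print(ray(p,b,.069,s))
save('d_wrist',im)
p=get_image('top');save('d_top',cv2.resize(p['image'][190:315,330:455],None,fx=4,fy=4,interpolation=cv2.INTER_CUBIC))
"
```

```text
t 12.47 ee [ 0.464  -0.1734  0.1786] home mm [-104.4    4.1] yawY 7.83 tilt [ 9.e-04 -1.e-03 -1.e+00] w 0.9983117792402249 F [0.2 0.7 0.4] q [-0.47 -0.03  1.54  0.    1.63 -0.61]
0.73 ((315.8564147949219, 196.65283203125), (246.47171020507812, 103.10931396484375), 89.33380126953125)
[ 0.40742748 -0.06668751  0.069     ]
[ 0.47543591 -0.05665866  0.069     ]
[ 0.50702354 -0.23391321  0.069     ]
[ 0.4268809  -0.24599839  0.069     ]
```

View pics/d_wrist.png

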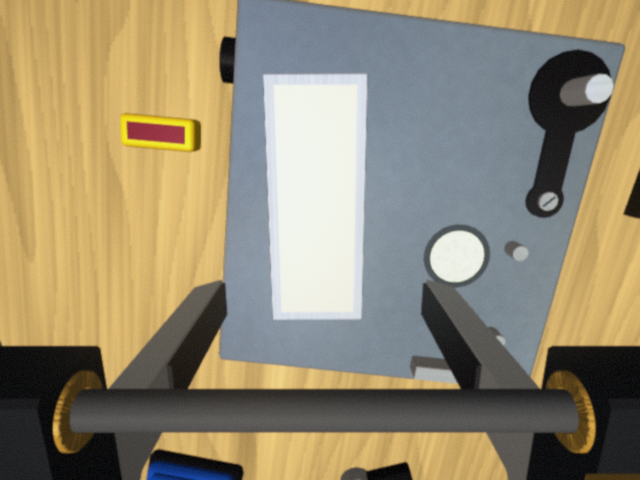

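View pics/d_top.png

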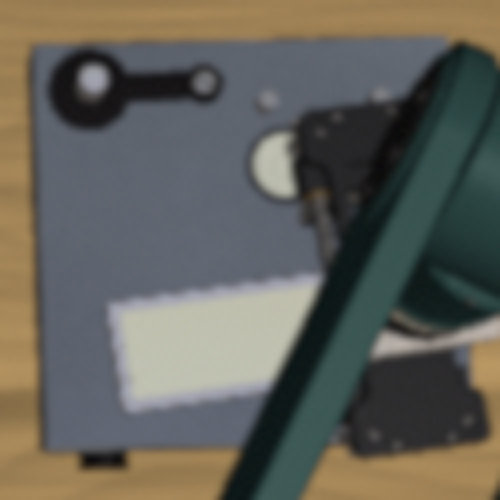

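Wrist view: the plate's corners are at (264,74), (367,74), (361,319) and (274,319), and the cover is clearly aside.

```bash
python3 -c "
from h import *
s=status.sense();p=get_image('wrist')
Q=np.array([ray(p,b,.069,s)[:2] for b in [(264,74),(367,74),(361,319),(274,319)]])
print(Q.round(4),[np.linalg.norm(Q[i]-Q[i-1]).round(4) for i in range(4)])
y=((Q[0]+Q[1])-(Q[2]+Q[3]));a=np.arctan2(y[1],y[0])-np.pi/2;c=Q.mean(0);print(c,a,np.degrees(a))
t=c+.022*np.array([np.sin(a),-np.cos(a)]);print(t);delta([*t,.0565])
"
```

```text
[[ 0.4086 -0.0666]
 [ 0.4768 -0.0574]
 [ 0.5013 -0.2351]
 [ 0.4334 -0.2443]] [np.float64(0.1794), np.float64(0.0688), np.float64(0.1793), np.float64(0.0685)]
[ 0.45500884 -0.15083588] 0.1378295188987131 7.897049725214878
[ 0.4580315  -0.17262725]
t 12.68 ee [ 0.4643 -0.1735  0.1793] home mm [-104.2    3.9] yawY 7.73 tilt [ 1.e-04 -0.e+00 -1.e+00] w 1.0031217090029811 F [-0.2 -0.3 -0.3] q [-0.47 -0.03  1.54  0.    1.63 -0.61]
tool shift mm [  1.7  -6.1 122.8]
```

arm_command(xyz=[[0.001,-0.006,0.02],[0,0,0.03],[0,0,0.03],[0,0,0.02],[0,0,0.01],[0,0,0.0105],[0,0,0],[0,0,0]], turn=[0,0,0,0,0,0,0,0])

```text
time: 13.68
ee_pos: [0.4588, -0.1736, 0.0597]
orientation: [2.067, 2.364, 0.001]
wrist_force: [-1.0, -0.3, -0.5]
gripper_width: 0.999
```

arm_command(xyz=[[0,0,0],[0,0,0],[0,0,0],[0,0,0]], turn=[0,0,0,0], claw=0.06, force=15)

```text
time: 14.18
ee_pos: [0.4584, -0.1735, 0.0593]
orientation: [2.067, 2.365, 0.0]
wrist_force: [-0.7, -0.4, 1.4]
gripper_width: 0.746
```

```bash
python3 -c "
from h import *
delta([*fromh((-.004,-.018)),.0575])"
```

```text
t 14.18 ee [ 0.4584 -0.1735  0.0593] home mm [-110.1    4.1] yawY 7.68 tilt [-2.e-04  4.e-04 -1.e+00] w 0.7460999439004744 F [-0.7 -0.4  1.4] q [-0.48  0.03  1.73  0.    1.38 -0.61]
tool shift mm [-34.2 102.8   1.8]
```

arm_command(xyz=[[0,0,0],[0,0,0],[-0.002,0.01,0],[-0.002,0.01,0],[-0.002,0.01,0],[-0.002,0.01,0],[-0.002,0.01,0],[-0.002,0.01,0],[-0.002,0.01,0],[-0.002,0.01,0],[-0.002,0.01,0],[-0.002,0.01,0],[0,0,0]], turn=[0.058,0.058,0,0,0,0,0,0,0,0,0,0,0])

```text
time: 15.8
ee_pos: [0.5594, -0.1918, 0.0593]
orientation: [2.2, 2.241, 0.001]
wrist_force: [-1.1, 0.8, 3.1]
gripper_width: 0.744
```

```bash
python3 -c "
from h import *
s,R=pose()
p=get_image('wrist');save('e_wrist',p['image'])
p=get_image('top');save('e_top',cv2.resize(p['image'][190:315,330:455],None,fx=4,fy=4,interpolation=cv2.INTER_CUBIC))"
```

```text
t 15.8 ee [ 0.5594 -0.1918  0.0593] home mm [ -9.4 -16.1] yawY 1.06 tilt [-3.e-04  9.e-04 -1.e+00] w 0.7440611475140707 F [-1.1  0.8  3.1] q [-0.43  0.25  1.48  0.    1.41 -0.44]
```

View pics/e_wrist.png

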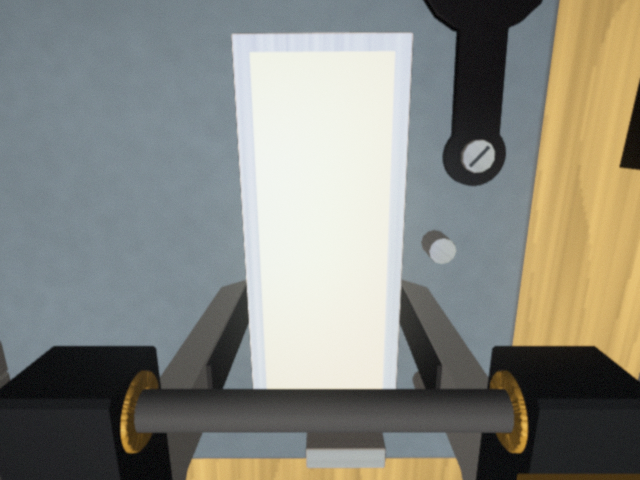

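View pics/e_top.png

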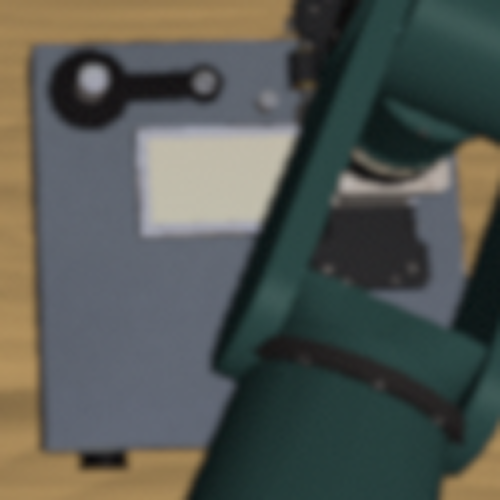

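Plate is square, about 9 mm short in x. Now pressing it onto the dowels.

arm_command(xyz=[[0,0.003,0],[0,0.003,0],[0,0.002,0],[0,0.001,0],[0,0,0]], turn=[0,0,0,0,0])

```text
time: 16.52
ee_pos: [0.5661, -0.1916, 0.0593]
orientation: [-2.2, -2.24, 0.003]
wrist_force: [-5.9, 0.4, 5.6]
gripper_width: 0.741
```

arm_command(xyz=[[0,0.001,0],[0,0.001,0],[0,0,0]], turn=[0,0,0])

```text
time: 16.9
ee_pos: [0.5681, -0.1916, 0.0593]
orientation: [-2.2, -2.24, 0.003]
wrist_force: [-5.5, 0.2, 5.6]
gripper_width: 0.74
```

arm_command(xyz=[[0,0.001,0],[0,0.001,0],[0,0,0]], turn=[0,0,0])

```text
time: 17.27
ee_pos: [0.57, -0.1915, 0.0593]
orientation: [-2.2, -2.24, 0.004]
wrist_force: [-4.6, -0.5, 5.4]
gripper_width: 0.739
```

```bash
python3 -c "
from h import *
s,R=pose()
p=get_image('wrist');save('f_wrist',p['image'])"
```

```text
t 17.27 ee [ 0.57   -0.1915  0.0593] home mm [  1.2 -16.1] yawY 1.02 tilt [-2.0e-04 -3.1e-03 -1.0e+00] w 0.7393178865840426 F [-4.6 -0.5  5.4] q [-0.42  0.27  1.45 -0.    1.42 -0.44]
```

View pics/f_wrist.png

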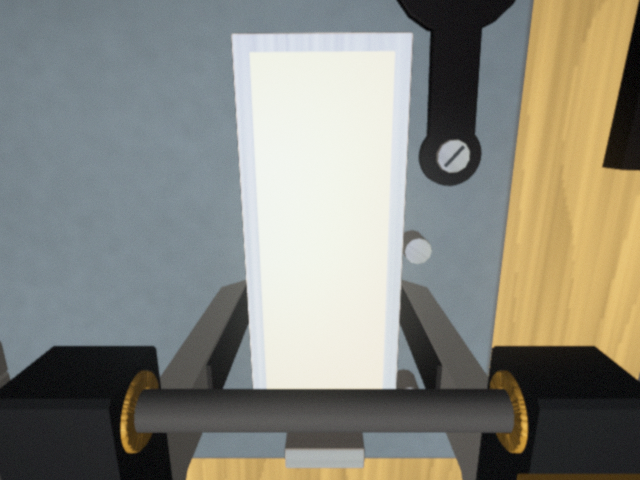

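arm_command(xyz=[[0,0.001,0],[0,0.001,0],[0,0.001,0],[0,0,0]], turn=[0,0,0,0])

```text
time: 17.82
ee_pos: [0.5701, -0.1914, 0.0589]
orientation: [-2.197, -2.236, 0.01]
wrist_force: [-12.4, -0.4, 8.9]
gripper_width: 0.743
```

arm_command(xyz=[[-0.002,-0.001,0],[-0.002,0,0],[-0.001,0,0],[0,0,0]], turn=[0,0,0,0])

```text
time: 18.32
ee_pos: [0.5701, -0.1916, 0.0589]
orientation: [-2.192, -2.233, -0.001]
wrist_force: [-9.3, 9.4, 10.3]
gripper_width: 0.742
```

arm_command(xyz=[[-0.001,0,0],[-0.001,0,0],[-0.001,0,0],[0,0,0]], turn=[0,0,0,0])

```text
time: 18.82
ee_pos: [0.5702, -0.1921, 0.0588]
orientation: [-2.189, -2.232, -0.006]
wrist_force: [-9.4, 14.3, 11.4]
gripper_width: 0.743
```

```bash
python3 -c "
from h import *
s,R=pose()
s=status.sense();p=get_image('wrist');im=p['image'].copy();save('g_wrist',im)
for b in [(232,34),(412,33)]: print((toh(ray(p,b,.069,s))*1000).round(1))
for h,z in (((.041,.012),.071),((.055,.052),.065),((.035,.09),.069),((-.035,.09),.069)):
  print(proj(p,[*fromh(h),z],s).round())
p=get_image('top');save('g_top',cv2.resize(p['image'][190:315,330:455],None,fx=4,fy=4,interpolation=cv2.INTER_CUBIC))"
```

```text
t 18.82 ee [ 0.5702 -0.1921  0.0588] home mm [  1.4 -16.6] yawY 1.12 tilt [ 0.014  -0.0084 -0.9999] w 0.7432892115227623 F [-9.4 14.3 11.4] q [-0.42  0.28  1.44  0.01  1.43 -0.45]
[-34.5  96. ]
[34.6 96.1]
[417. 246.]
[453. 151.]
[412.  50.]
[232.  51.]
```

View pics/g_wrist.png

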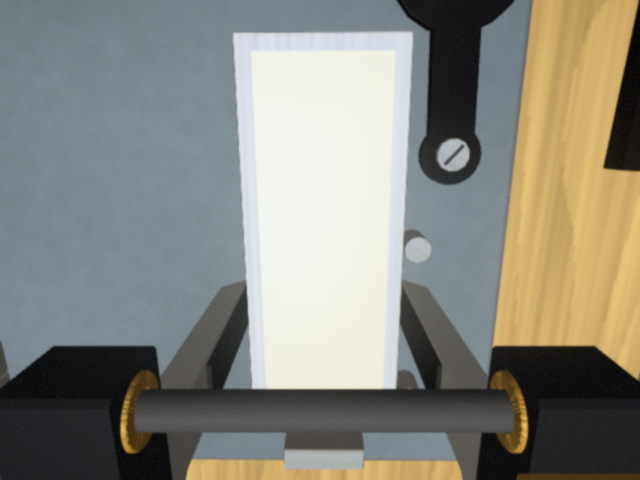

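View pics/g_top.png

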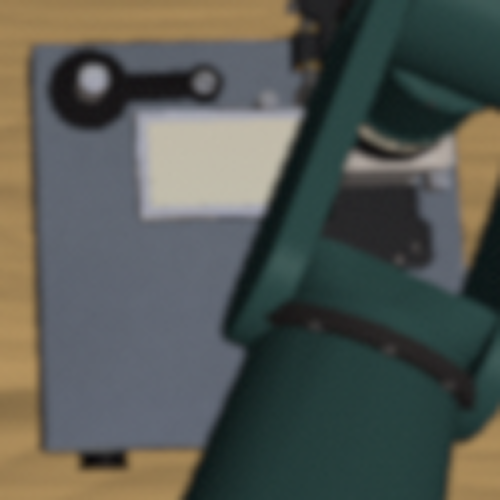

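Plate still reads about 6 mm from the end stop (its end at y≈96). The x preload binds it, so I'll back off x, lift the tool slightly, and slide in y first.

arm_command(xyz=[[0.004,-0.003,-0.001],[0,-0.003,0],[0,0,0],[0,0,0]], turn=[0,0,0,0])

```text
time: 19.42
ee_pos: [0.5671, -0.1956, 0.0592]
orientation: [-2.201, -2.24, 0.001]
wrist_force: [-1.1, 1.7, -0.9]
gripper_width: 0.742
```

arm_command(xyz=[[-0.001,0,0],[-0.001,0,0],[-0.001,0,0],[-0.001,0,0],[0,0,0]], turn=[0,0,0,0,0])

```text
time: 20.05
ee_pos: [0.5677, -0.1997, 0.06]
orientation: [2.201, 2.241, -0.0]
wrist_force: [-0.2, 0.2, -2.7]
gripper_width: 0.741
```

```bash
python3 -c "
from h import *
s,R=pose()"
```

```text
t 20.05 ee [ 0.5677 -0.1997  0.06  ] home mm [ -1.2 -24.2] yawY 1.02 tilt [-4.e-04  1.e-04 -1.e+00] w 0.7412066510833125 F [-0.2  0.2 -2.7] q [-0.43  0.27  1.45 -0.    1.42 -0.45]
```

arm_command(xyz=[[-0.001,0,0],[-0.001,0,0],[0,0,0]], turn=[0,0,0])

```text
time: 20.42
ee_pos: [0.5677, -0.2008, 0.06]
orientation: [-2.201, -2.241, -0.001]
wrist_force: [-0.7, 2.4, -1.8]
gripper_width: 0.741
```

```bash
python3 -c "
from h import *
s,R=pose()
s=status.sense();p=get_image('wrist');im=p['image'].copy();save('i_wrist',im)
"
```

```text
t 20.43 ee [ 0.5677 -0.2008  0.06  ] home mm [ -1.2 -25.3] yawY 1.04 tilt [ 0.0012 -0.     -1.    ] w 0.7413052914666551 F [-0.7  2.4 -1.8] q [-0.43  0.27  1.45  0.    1.42 -0.45]
```

View pics/i_wrist.png

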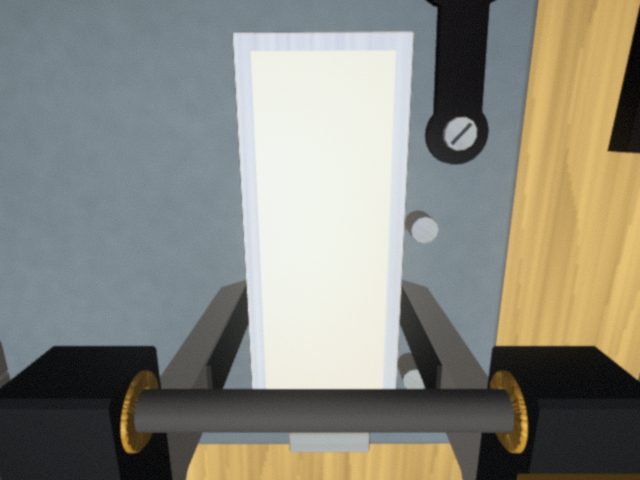

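arm_command(xyz=[[-0.001,0,0],[-0.001,0,0],[0,0,0]], turn=[0,0,0])

```text
time: 20.85
ee_pos: [0.5677, -0.2009, 0.0599]
orientation: [-2.198, -2.239, -0.005]
wrist_force: [0.2, 6.6, -0.7]
gripper_width: 0.74
```

arm_command(xyz=[[0,0.002,0],[0,0.002,0],[0,0.001,0],[0,0,0],[0,0,0]], turn=[0,0,0,0,0])

```text
time: 21.48
ee_pos: [0.5703, -0.2008, 0.059]
orientation: [-2.195, -2.236, 0.001]
wrist_force: [-4.6, 6.5, -1.1]
gripper_width: 0.742
```

```bash
python3 -c "
from h import *
s,R=pose()
s=status.sense();p=get_image('wrist');im=p['image'].copy();save('j_wrist',im)
"
```

```text
t 21.48 ee [ 0.5703 -0.2008  0.059 ] home mm [  1.3 -25.4] yawY 1.05 tilt [ 0.0052 -0.0062 -1.    ] w 0.7422579148874621 F [-4.6  6.5 -1.1] q [-0.43  0.28  1.44  0.    1.43 -0.45]
```

View pics/j_wrist.png

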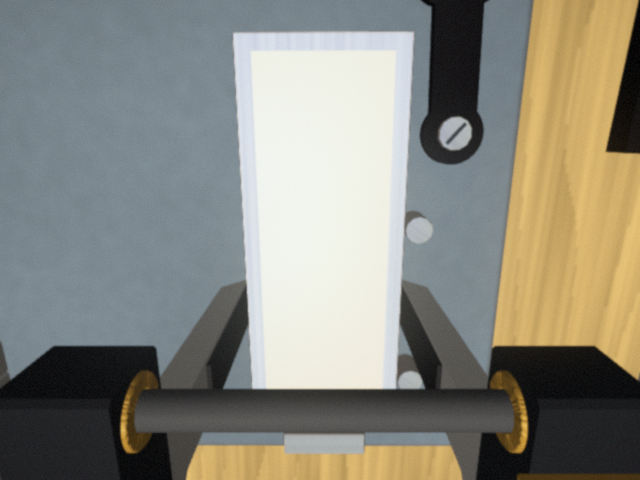

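Contact is felt on both the dowels and the stop. I'll relax, release, rise and check the plate from above.

arm_command(xyz=[[0.001,-0.001,0],[0,0,0]], turn=[0,0])

```text
time: 21.78
ee_pos: [0.5703, -0.2008, 0.0591]
orientation: [-2.198, -2.238, 0.001]
wrist_force: [-2.8, 5.7, -2.1]
gripper_width: 0.745
```

arm_command(xyz=[[0,0,0],[0,0,0],[0,0,0],[0,0,-0.02],[0,0,-0.04],[0,0,-0.04],[0,0,-0.04],[0,0,0]], turn=[0,0,0,0,0,0,0,0], claw=0.09)

```text
time: 22.78
ee_pos: [0.574, -0.2036, 0.2053]
orientation: [2.195, 2.234, 0.005]
wrist_force: [0.3, -0.3, 0.8]
gripper_width: 0.959
```

arm_command(xyz=[[0.05,-0.01,0],[0.05,-0.01,0],[0.05,-0.01,0],[0.05,-0.01,0],[0.05,-0.01,0],[0,0,0],[0,0,0]], turn=[0,0,0,0,0,0,0])

```text
time: 23.65
ee_pos: [0.517, 0.0463, 0.1989]
orientation: [-2.201, -2.241, 0.002]
wrist_force: [0.2, -1.1, 0.4]
gripper_width: 0.957
```

```bash
python3 -c "
from h import *
s,R=pose()
s=status.sense();p=get_image('wrist');im=p['image'].copy();save('k_wrist',im)
p=get_image('top');save('k_topfull',p['image']);save('k_top',cv2.resize(p['image'][190:315,325:455],None,fx=6,fy=6,interpolation=cv2.INTER_CUBIC)[:600,:800])
"
```

```text
t 23.65 ee [0.517  0.0463 0.1989] home mm [-47.2 222.7] yawY 1.04 tilt [-7.0e-04 -1.3e-03 -1.0e+00] w 0.9569149807470811 F [ 0.2 -1.1  0.4] q [-0.02  0.02  1.45 -0.    1.67 -0.04]
```

View pics/k_wrist.png

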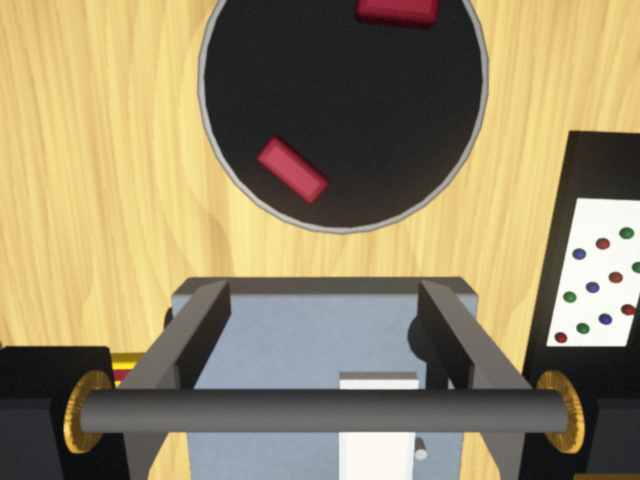

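View pics/k_top.png

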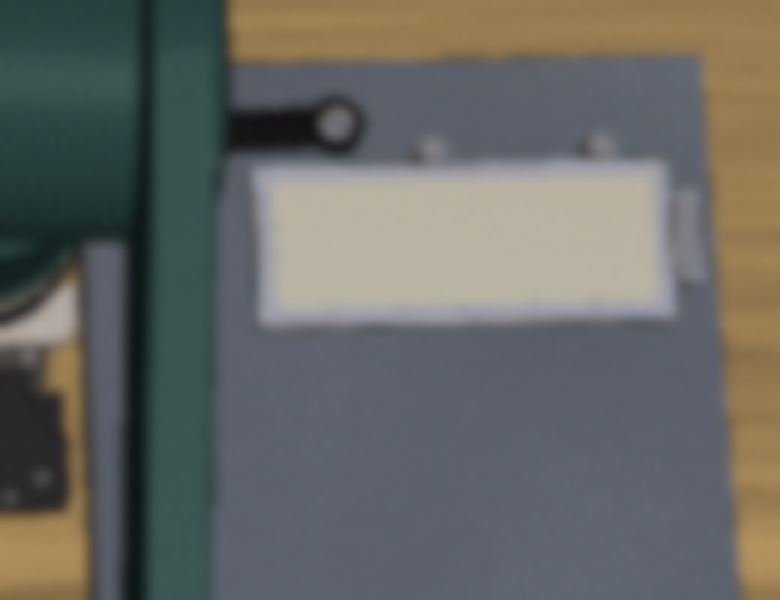

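Top view: plate corners in the crop are (252,172), (662,163), (675,315) and (260,325), hard up to the dowels and stop. Measuring.

```bash
cat > m.py <<'E'
from h import *
p=get_image('top')
c=lambda u,v:(u/6+325-.42,v/6+190-.42)
q=np.array([toh(ray(p,c(*b),.069))*1000 for b in[(252,172),(662,163),(675,315),(260,325)]]);print(q.round(1),q.mean(0))
for d in[(433,148),(601,144)]:print('dowel',(toh(ray(p,c(*d),.071))*1000).round(1))
print('stop face',(toh(ray(p,c(673,190),.073))*1000).round(1),(toh(ray(p,c(682,280),.073))*1000).round(1))
s=status.sense();p=get_image('wrist')
for r in regions_of('stone1',p):
    cs=max(cv2.findContours(r['region'].astype(np.uint8),0,1)[0],key=cv2.contourArea)[:,0]
    W=np.array([ray(p,a,.048,s)[:2] for a in cs]).astype(np.float32)*1000
    m=cv2.minAreaRect(W);print(round(r['score'],2),r['box'],m)
print('tt');[print(r) for r in find_in('turntable',p)[:2]]
E
python3 m.py
```

```text
[[ 33.6  90.1]
 [ 34.  -89.2]
 [-33.2 -90.3]
 [-33.8  89.4]] [ 0.15434437 -0.0112659 ]
dowel [42.3 11. ]
dowel [ 42.6 -62.5]
stop face [ 21.1 -92. ] [-18.6 -93.2]
0.74 [258.3, 136.7, 329.7, 205.2] ((490.4233703613281, 91.42613220214844), (27.189029693603516, 59.91032409667969), 50.21139907836914)
0.64 [111.7, 351.3, 143.5, 383.8] ((329.8020324707031, -88.544189453125), (43.8944091796875, 22.024860382080078), 51.13393020629883)
0.61 [353.6, 5.1, 436.3, 24.1] ((566.2560424804688, 205.51744079589844), (61.39863586425781, 18.466899871826172), 0.8493531942367554)
tt
{'box': [191.9, 0.0, 490.2, 232.4], 'score': 0.61}
```

The plate sits within 1–3 mm. I'll press it fully in with closed fingers, first the far end (−y), then the near side (+x).

arm_command(xyz=[[-0.035,0.013,0],[-0.035,0.013,0],[-0.033,0.013,0],[0,0,0.04],[0,0,0.04],[0,0,0.04],[0,0,0.016],[0,0,0],[0,0,0]], turn=[0,0,0,0,0,0,0,0,0], claw=0)

```text
time: 25.08
ee_pos: [0.5596, -0.0559, 0.0661]
orientation: [2.199, 2.239, 0.003]
wrist_force: [0.1, -1.4, 0.2]
gripper_width: 0.036
```

```bash
python3 -c "
from h import *
s,R=pose()
"
```

```text
t 25.07 ee [ 0.5596 -0.0559  0.0661] home mm [ -6.6 119.7] yawY 1.02 tilt [-7.0e-04  3.6e-03 -1.0e+00] w 0.03630026408729928 F [ 0.1 -1.4  0.2] q [-0.2   0.18  1.55  0.    1.41 -0.22]
```

arm_command(xyz=[[-0.006,0,0.005],[-0.006,0,0],[-0.005,0,0],[-0.002,0,0],[-0.002,0,0],[0,0,0]], turn=[0,0,0,0,0,0])

```text
time: 25.82
ee_pos: [0.5585, -0.0766, 0.059]
orientation: [-2.201, -2.241, -0.0]
wrist_force: [-0.6, -0.6, 1.0]
gripper_width: 0.005
```

arm_command(xyz=[[-0.001,0,0],[-0.001,0,0],[-0.001,0,0],[0,0,0]], turn=[0,0,0,0])

```text
time: 26.32
ee_pos: [0.5585, -0.0772, 0.059]
orientation: [-2.198, -2.24, -0.005]
wrist_force: [0.5, 5.9, 1.2]
gripper_width: 0.005
```

```bash
python3 -c "
from h import *
s,R=pose()
"
```

```text
t 26.32 ee [ 0.5585 -0.0772  0.059 ] home mm [-8.1 98.5] yawY 1.08 tilt [ 4.4e-03 -1.0e-04 -1.0e+00] w 0.004666755684411337 F [0.5 5.9 1.2] q [-0.24  0.19  1.55  0.    1.4  -0.26]
```

arm_command(xyz=[[-0.0015,0,0],[-0.0015,0,0],[0,0,0]], turn=[0,0,0])

```text
time: 26.7
ee_pos: [0.5584, -0.0773, 0.059]
orientation: [-2.194, -2.238, -0.011]
wrist_force: [-0.2, 12.2, 3.7]
gripper_width: 0.005
```

arm_command(xyz=[[0.015,0,0],[0.01,-0.02,-0.03],[0,-0.03,-0.03],[0,-0.03,0],[-0.04,0,0],[-0.05,0,0],[-0.05,0,0.03],[0,0,0.025],[0,0,0],[0,0,0]], turn=[0,0,0,0,0,0,0,0,0,0])

```text
time: 27.95
ee_pos: [0.4812, -0.199, 0.0649]
orientation: [2.2, 2.241, -0.0]
wrist_force: [-0.4, 0.3, 0.2]
gripper_width: 0.003
```

```bash
python3 -c "
from h import *
s,R=pose()
"
```

```text
t 27.95 ee [ 0.4812 -0.199   0.0649] home mm [-87.7 -21.8] yawY 1.07 tilt [-0.0011  0.0011 -1.    ] w 0.003325290531138243 F [-0.4  0.3  0.2] q [-0.5   0.09  1.65 -0.    1.4  -0.52]
```

arm_command(xyz=[[-0.003,0.012,0.005],[0,0.012,0],[0,0.008,0],[0,0.004,0],[0,0.002,0],[0,0,0]], turn=[0,0,0,0,0,0])

```text
time: 28.7
ee_pos: [0.5187, -0.2012, 0.0589]
orientation: [-2.201, -2.241, 0.0]
wrist_force: [0.3, -0.5, 0.8]
gripper_width: 0.007
```

arm_command(xyz=[[0,0.0015,0],[0,0.0015,0],[0,0,0]], turn=[0,0,0])

```text
time: 29.08
ee_pos: [0.5218, -0.2012, 0.059]
orientation: [2.201, 2.241, 0.0]
wrist_force: [0.2, 0.9, -0.1]
gripper_width: 0.003
```

arm_command(xyz=[[0,0.0015,0],[0,0.0015,0],[0,0,0]], turn=[0,0,0])

```text
time: 29.45
ee_pos: [0.5231, -0.2012, 0.0589]
orientation: [-2.199, -2.239, 0.004]
wrist_force: [-4.5, 0.5, 2.8]
gripper_width: 0.005
```

```bash
python3 -c "
from h import *
s,R=pose()
"
```

```text
t 29.45 ee [ 0.5231 -0.2012  0.0589] home mm [-45.8 -24.8] yawY 1.03 tilt [ 3.0e-04 -3.9e-03 -1.0e+00] w 0.004677188282985277 F [-4.5  0.5  2.8] q [-0.47  0.19  1.55 -0.    1.4  -0.49]
```

arm_command(xyz=[[0,0.0015,0],[0,0.0015,0],[0,0,0]], turn=[0,0,0])

```text
time: 29.82
ee_pos: [0.5233, -0.2012, 0.0589]
orientation: [-2.196, -2.235, 0.011]
wrist_force: [-12.1, -0.2, 7.7]
gripper_width: 0.004
```

arm_command(xyz=[[0,-0.015,0],[0,-0.03,-0.01],[0,0,-0.05],[0,0,-0.05],[0,0,-0.03],[0,0,0]], turn=[0,0,0,0,0,0], claw=0.06)

```text
time: 30.58
ee_pos: [0.4843, -0.2027, 0.2022]
orientation: [2.196, 2.236, 0.004]
wrist_force: [0.3, 0.6, 0.1]
gripper_width: 0.608
```

```bash
python3 -c "
from h import *
s,R=pose()
p=get_image('top');save('l_topfull',p['image'])
for r in regions_of('stone1',p):
    cs=max(cv2.findContours(r['region'].astype(np.uint8),0,1)[0],key=cv2.contourArea)[:,0]
    W=np.array([ray(p,a,.05)[:2] for a in cs]).astype(np.float32)*1000
    m=cv2.minAreaRect(W);print(round(r['score'],2),r['box'],m)
"
```

```text
t 30.57 ee [ 0.4843 -0.2027  0.2022] home mm [-84.7 -25.6] yawY 1.04 tilt [-0.0034  0.007  -1.    ] w 0.6076886288750367 F [0.3 0.6 0.1] q [-0.5   0.03  1.44  0.    1.67 -0.52]
0.66 [372.9, 315.1, 385.5, 339.6] ((321.2373046875, -109.12885284423828), (56.22454833984375, 26.861108779907227), 3.0729477405548096)
0.65 [245.8, 224.0, 254.9, 245.2] ((565.408935546875, 216.6168212890625), (26.85051155090332, 59.29081726074219), 87.3141098022461)
0.49 [289.6, 254.6, 308.5, 272.5] ((489.6891784667969, 92.94091033935547), (29.840150833129883, 60.73012924194336), 51.457122802734375)
```

View pics/l_topfull.png

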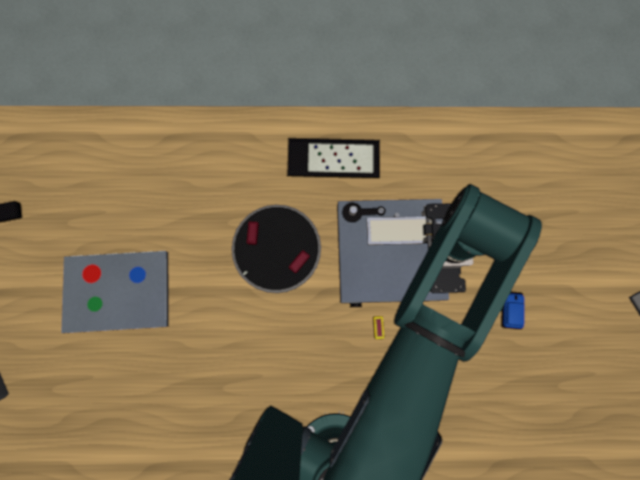

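Plate is seated (12 N pressing moved it only 0.1–0.2 mm, both ways). Targets: red stone A near (490,92) mm and red stone B near (566,216) mm. The yellow one at pixel (379,327) is excluded. Going over stone A.

arm_command(xyz=[[0.049,0.002,0],[0.049,0.002,0],[0.049,0.002,0],[0.049,0.002,0],[0.049,0.002,0],[0.049,0.001,0],[0,0,0],[0,0,0],[0,0,0],[0,0,0.02],[0,0,0.02],[0,0,0],[0,0,0]], turn=[0,0,0,0,0,0,-0.172,-0.172,-0.172,-0.172,-0.172,0,0], claw=0.06)

```text
time: 32.3
ee_pos: [0.4881, 0.0922, 0.1583]
orientation: [-1.07, -2.952, 0.001]
wrist_force: [-0.6, -0.4, -0.1]
gripper_width: 0.639
```

```bash
cat > st.py <<'E'
from h import *
import sys
s,R=pose()
s=status.sense();p=get_image('wrist');im=p['image'].copy()
for r in regions_of('stone1',p):
    cs=max(cv2.findContours(r['region'].astype(np.uint8),0,1)[0],key=cv2.contourArea)[:,0]
    z=float(sys.argv[2])
    W=np.array([ray(p,a,z,s)[:2] for a in cs]).astype(np.float32)*1000
    m=cv2.minAreaRect(W);print(round(r['score'],2),np.round(r['box']),np.round(m[0],1),np.round(m[1],1),round(m[2],1),'home',(toh(np.array(m[0])/1000)*1000).round(1),'shift',(R.T@(np.array([*m[0],0])/1000-[*s['ee_pos'][:2],0])*1000).round(1))
save(sys.argv[1],im)
E
python3 st.py n_wrist .046
```

```text
t 32.3 ee [0.4881 0.0922 0.1583] home mm [-75.3 269.2] yawY 50.17 tilt [ 1.2e-03 -9.0e-04 -1.0e+00] w 0.6391945300887626 F [-0.6 -0.4 -0.1] q [ 0.07 -0.02  1.57  0.    1.59 -0.8 ]
0.96 [309. 200. 346. 283.] [489.8  91.1] [27.2 62.4] 50.9 home [-73.6 268.1] shift [-2.   0.3 -0. ]
0.95 [  2. 204.  42. 273.] [337.7 -90.6] [43.7 37.1] 3.8 home [-229.1   89.2] shift [-1.700e+00 -2.367e+02  2.000e-01]
0.76 [484. 175. 556. 256.] [565.9 213.6] [30.9 66.7] 85.0 home [  4.8 389. ] shift [ 1.80e+01  1.43e+02 -1.00e-01]
```

View pics/n_wrist.png

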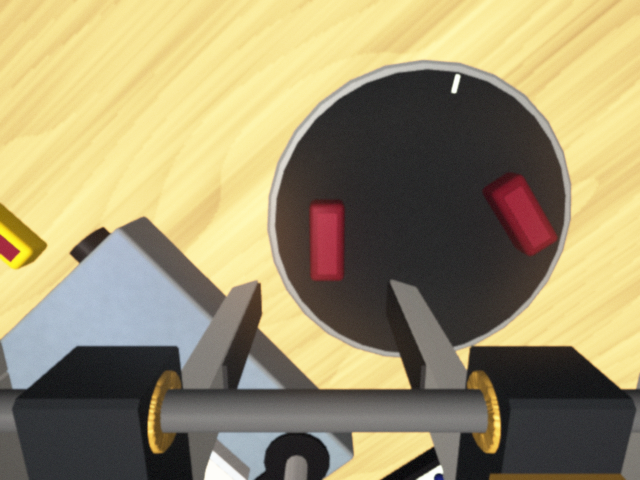

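Both red stones are in view; A at (327,240) is aligned with the jaws and centred. Grasping.

arm_command(xyz=[[-0.002,0,0.035],[0,0,0.035],[0,0,0.03],[0,0,0.015],[0,0,0.01],[0,0,0],[0,0,0]], turn=[0,0,0,0,0,0,0])

```text
time: 33.28
ee_pos: [0.491, 0.091, 0.0352]
orientation: [1.066, 2.953, 0.002]
wrist_force: [1.2, -0.2, -0.2]
gripper_width: 0.637
```

arm_command(xyz=[[0,0,0],[0,0,0],[0,0,0],[0,0,0],[0,0,0],[0,0,0]], turn=[0,0,0,0,0,0], claw=0.01, force=20)

```text
time: 34.02
ee_pos: [0.4902, 0.0911, 0.0341]
orientation: [1.066, 2.955, 0.001]
wrist_force: [0.9, 0.5, 1.0]
gripper_width: 0.273
```

```bash
python3 -c "
from h import *
s,R=pose()
"
```

```text
t 34.02 ee [0.4902 0.0911 0.0341] home mm [-73.3 268.1] yawY 50.31 tilt [-1.e-04  6.e-04 -1.e+00] w 0.272826904957461 F [0.9 0.5 1. ] q [ 0.07  0.07  1.73  0.    1.33 -0.81]
```

arm_command(xyz=[[0,0,-0.01],[0,0,-0.03],[0,0,-0.04],[0,0,-0.04],[0,0,0],[0,0,0],[0,0,0],[0,0,0],[0,0,0],[0,0,0]], turn=[0,0,0,0,-0.178,-0.178,-0.178,-0.178,0,0])

```text
time: 35.28
ee_pos: [0.4899, 0.0909, 0.1541]
orientation: [-0.026, 3.141, 0.0]
wrist_force: [-0.9, 0.1, -1.2]
gripper_width: 0.273
```

```bash
python3 -c "
from h import *
delta([*fromh((.0015,-.042)),.154])
"
```

```text
t 35.27 ee [0.4899 0.0909 0.1541] home mm [-73.5 267.8] yawY 90.96 tilt [-0.e+00  1.e-04 -1.e+00] w 0.27295794199948015 F [-0.9  0.1 -1.2] q [ 0.07 -0.01  1.58  0.    1.58 -1.52]
tool shift mm [-7.570e+01 -3.097e+02  1.000e-01]
```

arm_command(xyz=[[-0.0095,-0.0387,0],[-0.0095,-0.0387,0],[-0.0095,-0.0387,0],[-0.0095,-0.0387,0],[-0.0095,-0.0387,0],[-0.0095,-0.0387,0],[-0.0095,-0.0387,0],[-0.0095,-0.0387,0],[0,0,0],[0,0,0]], turn=[0,0,0,0,0,0,0,0,0,0])

```text
time: 36.52
ee_pos: [0.5717, -0.2166, 0.1537]
orientation: [0.029, -3.141, -0.002]
wrist_force: [-0.2, 0.9, -0.9]
gripper_width: 0.273
```

```bash
python3 -c "
from h import *
delta([*fromh((.0015,-.042)),.0745])
p=get_image('wrist');save('o_wrist',p['image'])
"
```

```text
t 36.52 ee [ 0.5717 -0.2166  0.1537] home mm [  2.4 -41.2] yawY 91.04 tilt [ 6.0e-04  1.1e-03 -1.0e+00] w 0.2732982999620105 F [-0.2  0.9 -0.9] q [-0.46  0.24  1.3   0.    1.6  -2.04]
tool shift mm [ 0.9 -0.9 79.2]
```

View pics/o_wrist.png

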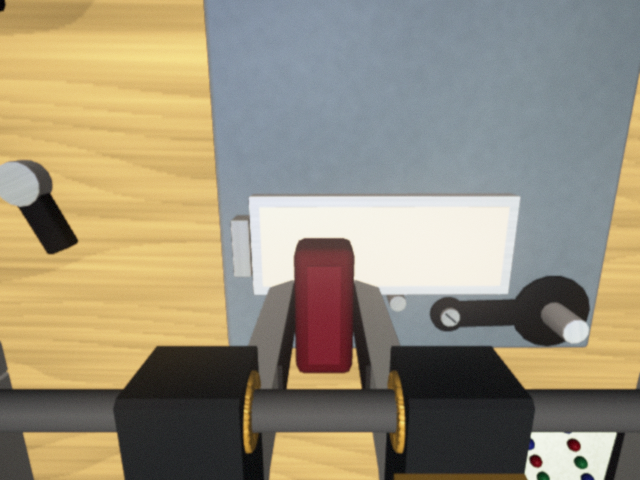

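Stone held at (325,305) with the plate below it, against the stop and dowels. Lowering to within about 1.5 mm and releasing.

arm_command(xyz=[[0.001,-0.001,0.03],[0,0,0.03],[0,0,0.012],[0,0,0.006],[0,0,0],[0,0,0]], turn=[0,0,0,0,0,0])

```text
time: 37.33
ee_pos: [0.5718, -0.2184, 0.0774]
orientation: [-0.03, 3.139, -0.002]
wrist_force: [-0.2, 0.1, -0.7]
gripper_width: 0.273
```

```bash
python3 -c "
from h import *
s,R=pose()
"
```

```text
t 37.33 ee [ 0.5718 -0.2184  0.0774] home mm [  2.4 -43. ] yawY 91.1 tilt [-0.0023 -0.0011 -1.    ] w 0.2727457671171825 F [-0.2  0.1 -0.7] q [-0.46  0.28  1.41  0.    1.46 -2.05]
```

arm_command(xyz=[[0,0,0.0015],[0,0,0.0015],[0,0,0],[0,0,0]], turn=[0,0,0,0])

```text
time: 37.83
ee_pos: [0.5711, -0.2183, 0.0732]
orientation: [-0.03, 3.141, -0.0]
wrist_force: [0.4, -0.5, 0.2]
gripper_width: 0.271
```

arm_command(xyz=[[0,0,0],[0,0,0],[0,0,0],[0,0,0],[0,0,-0.02],[0,0,-0.04],[0,0,-0.04],[0,0,0]], turn=[0,0,0,0,0,0,0,0], claw=0.05)

```text
time: 38.83
ee_pos: [0.5731, -0.2192, 0.1778]
orientation: [-0.03, 3.133, -0.006]
wrist_force: [0.6, 0.2, 0.0]
gripper_width: 0.533
```

```bash
python3 st.py q_wrist .081; python3 -c "
from h import *
delta([.566,.2145,.165])"
```

```text
t 38.83 ee [ 0.5731 -0.2192  0.1778] home mm [  3.7 -43.7] yawY 91.1 tilt [-0.0081 -0.0041 -1.    ] w 0.5333741191439865 F [0.6 0.2 0. ] q [-0.46  0.23  1.26  0.    1.64 -2.05]
0.58 [307. 198. 347. 288.] [ 571.1 -219.3] [27.3 64.2] 89.5 home [  1.7 -43.8] shift [ 2.  -0.1 -0. ]
t 38.92 ee [ 0.5709 -0.2181  0.1727] home mm [  1.6 -42.7] yawY 91.1 tilt [-1.e-04  0.e+00 -1.e+00] w 0.5334695990124019 F [ 0.5  0.7 -0.8] q [-0.46  0.23  1.27  0.    1.64 -2.05]
tool shift mm [ -3.4 432.6   7.7]
```

View pics/q_wrist.png

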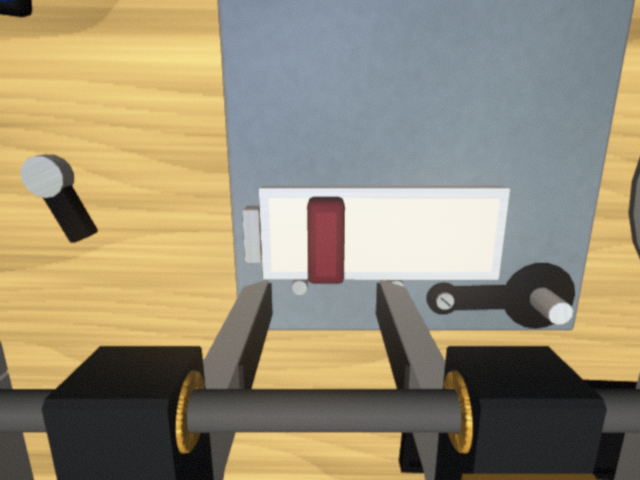

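Stone A lies flat across the plate at (326,240). Now stone B.

arm_command(xyz=[[0,0.048,0],[0,0.048,0],[0,0.048,0],[0,0.048,0],[0,0.048,0],[0,0.048,0],[0,0.048,0],[0,0.048,0],[-0.003,0.048,0],[0,0,0],[0,0,0],[0,0,0]], turn=[0,0,0,0,0,0,0,0,0,0.06,0,0], claw=0.06)

```text
time: 40.42
ee_pos: [0.5651, 0.2132, 0.1715]
orientation: [-0.064, -3.139, 0.001]
wrist_force: [0.1, -0.5, 0.7]
gripper_width: 0.634
```

```bash
python3 st.py r_wrist .046
```

```text
t 40.42 ee [0.5651 0.2132 0.1715] home mm [  4.  388.7] yawY 87.67 tilt [ 2.4e-03 -8.0e-04 -1.0e+00] w 0.6343323475056374 F [ 0.1 -0.5  0.7] q [ 0.27  0.22  1.29 -0.    1.64 -1.26]
```

View pics/r_wrist.png

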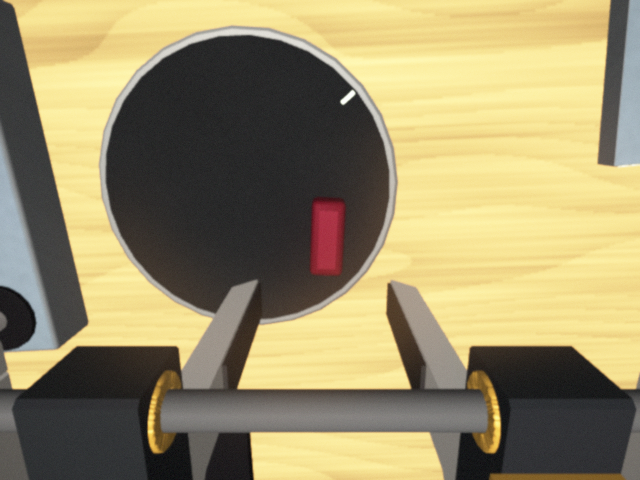

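The network missed it, but stone B is plainly visible at (328,237). Measuring it by colour.

```bash
cat > red.py <<'E'
from h import *
import sys
s,R=pose()
s=status.sense();p=get_image('wrist');a=p['image'].astype(int)
k=((a[:,:,0]>60)&(a[:,:,1]<.45*a[:,:,0])&(a[:,:,2]<.6*a[:,:,0])).astype(np.uint8)
for c in cv2.findContours(k,0,1)[0]:
    if cv2.contourArea(c)<400: continue
    z=float(sys.argv[1]);W=np.array([ray(p,q,z,s)[:2] for q in c[:,0]]).astype(np.float32)*1000
    m=cv2.minAreaRect(W);print(cv2.boundingRect(c),np.round(m[0],1),np.round(m[1],1),round(m[2],1),'home',(toh(np.array(m[0])/1000)*1000).round(1),'shift',(R.T@(np.array([*m[0],0])/1000-[*s['ee_pos'][:2],0])*1000).round(1))
E
python3 red.py .046
```

```text
t 40.52 ee [0.5655 0.2131 0.1724] home mm [  4.4 388.5] yawY 87.63 tilt [ 1.e-03 -2.e-04 -1.e+00] w 0.6405286123355673 F [ 0.  -0.8 -0.4] q [ 0.27  0.22  1.29  0.    1.64 -1.26]
(310, 197, 36, 78) [566.8 214.6] [25.9 62. ] 85.3 home [  5.7 390. ] shift [-1.3  1.6 -0. ]
```

arm_command(xyz=[[-0.001,0.0015,0.035],[0,0,0.035],[0,0,0.035],[0,0,0.022],[0,0,0.011],[0,0,0],[0,0,0]], turn=[0.03,0,0,0,0,0,0])

```text
time: 41.45
ee_pos: [0.5677, 0.2155, 0.0365]
orientation: [0.111, 3.137, 0.001]
wrist_force: [0.5, -0.2, -0.4]
gripper_width: 0.638
```

arm_command(xyz=[[0,0,0],[0,0,0],[0,0,0],[0,0,0],[0,0,0],[0,0,0]], turn=[0,0,0,0,0,0], claw=0.01, force=20)

```text
time: 42.2
ee_pos: [0.5668, 0.2154, 0.0352]
orientation: [0.111, 3.139, 0.0]
wrist_force: [0.4, 0.7, 0.4]
gripper_width: 0.275
```

arm_command(xyz=[[0,0,-0.01],[0,0,-0.03],[0,0,-0.04],[0,0,-0.04],[0,0,0],[0,0,0]], turn=[0,0,0,0,-0.09,0])

```text
time: 42.95
ee_pos: [0.5668, 0.2153, 0.1559]
orientation: [-0.029, 3.14, 0.0]
wrist_force: [-0.2, -0.7, -1.4]
gripper_width: 0.275
```

```bash
python3 -c "
from h import *
delta([*fromh((.0015,.032)),.154])
p=get_image('wrist');save('s_wrist',p['image'])
"
```

```text
t 42.95 ee [0.5668 0.2153 0.1559] home mm [  5.8 390.8] yawY 91.04 tilt [-1.e-03  3.e-04 -1.e+00] w 0.2754235557018705 F [-0.2 -0.7 -1.4] q [ 0.27  0.23  1.31  0.    1.6  -1.32]
tool shift mm [   4.  -358.8    1.7]
```

View pics/s_wrist.png

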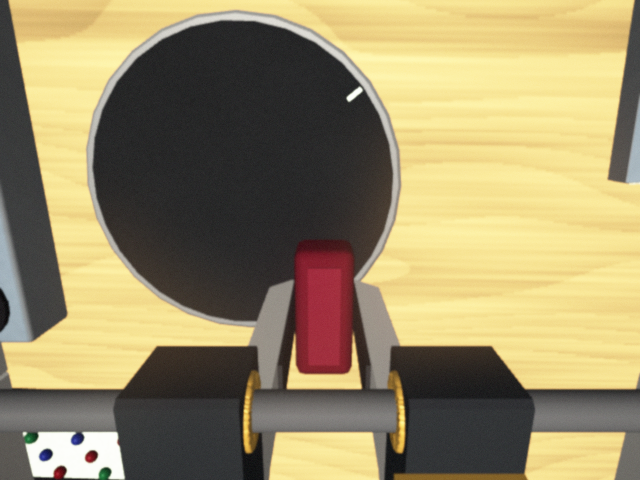

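Stone B is held (325,305) and the platter is empty. Carrying to the plate.

arm_command(xyz=[[0.0005,-0.045,0],[0.0005,-0.045,0],[0.0005,-0.045,0],[0.0005,-0.045,0],[0.0005,-0.045,0],[0.0005,-0.045,0],[0.0005,-0.045,0],[0.0005,-0.044,0],[0,0,0],[0,0,0],[0,0,0]], turn=[0,0,0,0,0,0,0,0,0,0,0])

```text
time: 44.38
ee_pos: [0.5695, -0.1424, 0.1547]
orientation: [0.032, -3.141, -0.001]
wrist_force: [0.0, 0.1, -0.6]
gripper_width: 0.278
```

```bash
python3 -c "
from h import *
delta([*fromh((.0015,.032)),.0755])
p=get_image('wrist');save('t_wrist',p['image'])
"
```

```text
t 44.38 ee [ 0.5695 -0.1424  0.1547] home mm [ 1.6 33. ] yawY 91.17 tilt [ 6.e-04  7.e-04 -1.e+00] w 0.27841791306118757 F [ 0.   0.1 -0.6] q [-0.34  0.18  1.36  0.    1.6  -1.93]
tool shift mm [ 0.1 -1.1 79.1]
```

View pics/t_wrist.png

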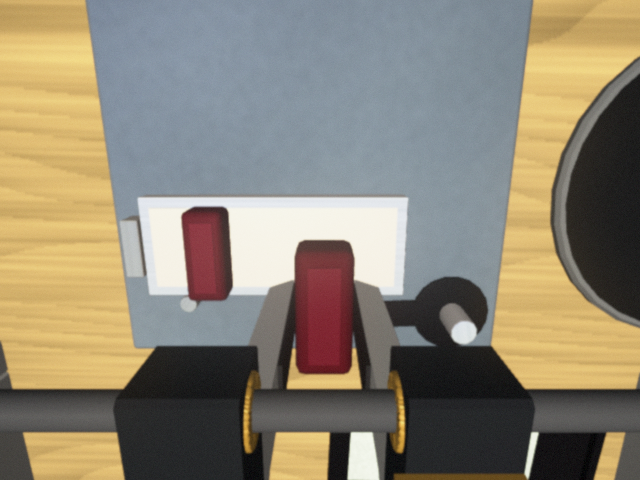

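arm_command(xyz=[[0,-0.001,0.03],[0,0,0.03],[0,0,0.012],[0,0,0.005],[0,0,0],[0,0,0],[0,0,0]], turn=[0,0,0,0,0,0,0])

```text
time: 45.3
ee_pos: [0.5702, -0.1449, 0.079]
orientation: [-0.03, 3.14, -0.001]
wrist_force: [0.1, -0.1, -0.4]
gripper_width: 0.273
```

```bash
python3 -c "
from h import *
s,R=pose()
p=get_image('wrist');save('t2_wrist',p['image'])
"
```

```text
t 45.3 ee [ 0.5702 -0.1449  0.079 ] home mm [ 2.3 30.5] yawY 91.1 tilt [-1.8e-03 -6.0e-04 -1.0e+00] w 0.2734953574768324 F [ 0.1 -0.1 -0.4] q [-0.35  0.23  1.47  0.    1.45 -1.94]
```

View pics/t2_wrist.png

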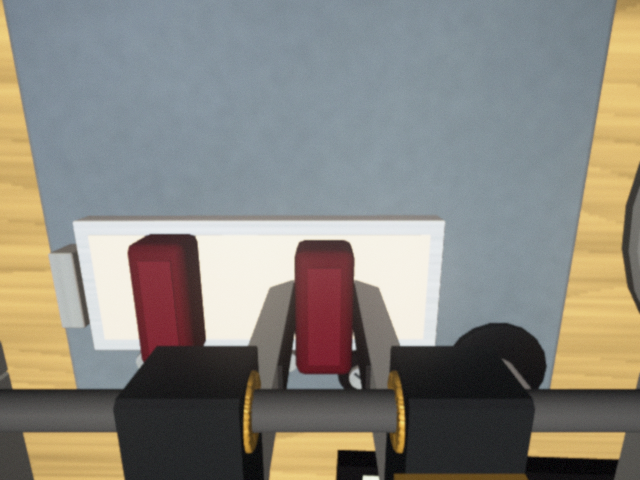

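arm_command(xyz=[[0,0,0.001],[0,0,0.001],[0,0,0],[0,0,0]], turn=[0,0,0,0])

```text
time: 45.85
ee_pos: [0.5696, -0.1447, 0.0759]
orientation: [0.03, -3.141, -0.0]
wrist_force: [0.6, -0.9, -0.8]
gripper_width: 0.277
```

arm_command(xyz=[[0,0,0],[0,0,0],[0,0,0],[0,0,0],[0,0,-0.02],[0,0,-0.04],[0,0,-0.04],[0,0,0],[0,0,0]], turn=[0,0,0,0,0,0,0,0,0], claw=0.05)

```text
time: 46.98
ee_pos: [0.5692, -0.1446, 0.175]
orientation: [0.03, -3.14, -0.001]
wrist_force: [0.2, 0.3, -0.2]
gripper_width: 0.532
```

arm_command(xyz=[[0.05,0,-0.02],[0.05,0,-0.01],[0.05,0,0],[0.05,0,0],[0,0,0]], turn=[0,0,0,0,0])

```text
time: 47.6
ee_pos: [0.3668, -0.148, 0.2041]
orientation: [0.027, -3.139, -0.002]
wrist_force: [-0.3, -0.1, 0.0]
gripper_width: 0.533
```

```bash
python3 red.py .081; python3 -c "
from h import *
p=get_image('top');save('u_topf',p['image']);save('u_top',cv2.resize(p['image'][190:315,325:455],None,fx=6,fy=6,interpolation=cv2.INTER_CUBIC)[:600,:800])
p=get_image('scene');save('u_scene',cv2.resize(p['image'][150:330,220:460],None,fx=3.3,fy=3.3,interpolation=cv2.INTER_CUBIC))"
```

```text
t 47.6 ee [ 0.3668 -0.148   0.2041] home mm [-201.1   31.4] yawY 90.97 tilt [ 0.0025  0.0014 -1.    ] w 0.5330906278365879 F [-0.3 -0.1  0. ] q [-0.53 -0.26  1.7  -0.    1.71 -2.11]
(310, 433, 28, 47) [ 573.8 -145.6] [24.2 51.1] 89.9 home [ 5.9 29.8] shift [-207.    -1.2   -0.5]
(228, 433, 27, 47) [ 575.1 -221.5] [50.7 24.4] 0.9 home [  5.7 -46.1] shift [-206.9  -77.    -0.6]
(355, 143, 13, 50) [ 314.3 -121.9] [35.9  9. ] 2.1 home [-253.2   58.4] shift [52.1 26.9  0.2]
```

View pics/u_top.png

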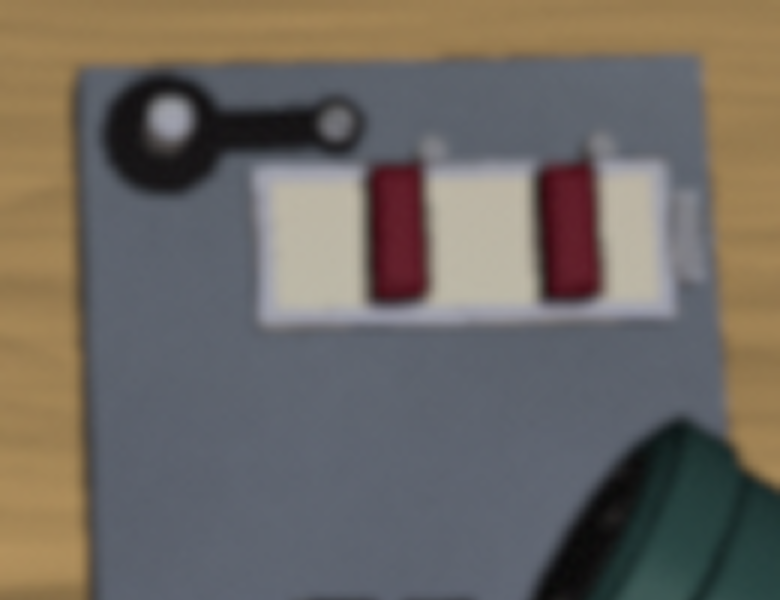

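View pics/u_topf.png

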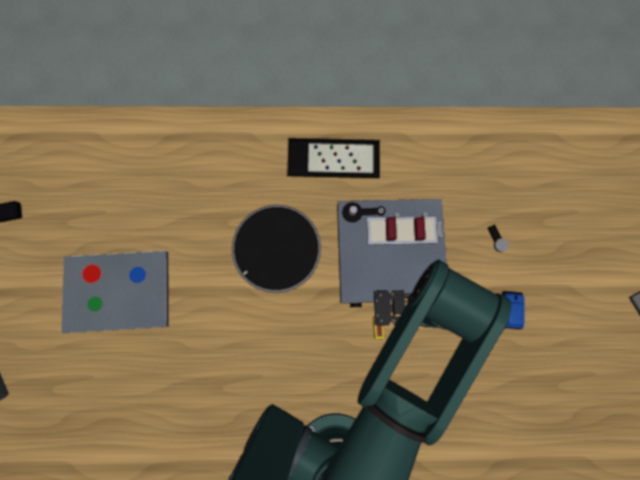

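View pics/u_scene.png

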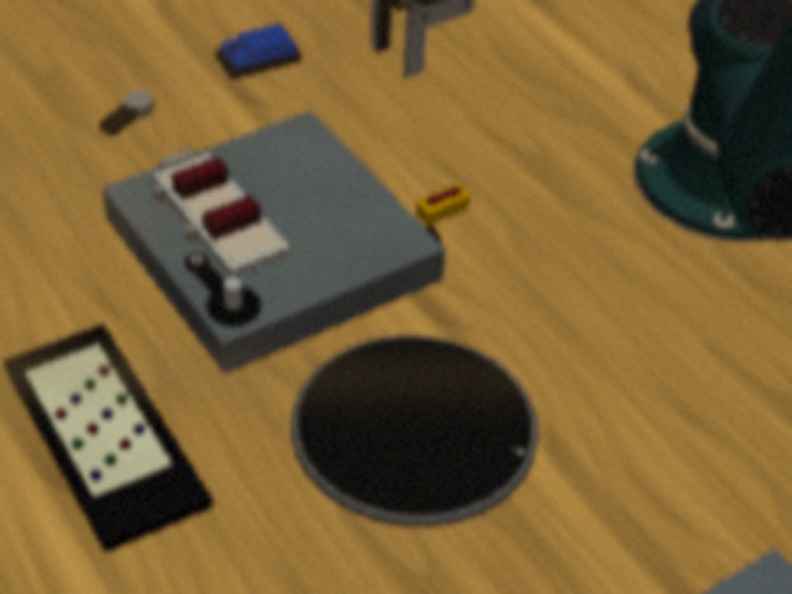

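All stones are on the plate and the gripper is clear at z = 0.2 m. Handing in.

```bash
python3 -c "
from h import *
print(sign_off())"
```

```text
the job is handed in; nothing more can be done
None
```

The job is handed in at about 48 s of the 210 s allowed. The cover is aside, the plate is pressed home, and both stones are on it. I got no verdict back, so the results below rest on my own checks.

- **Cover:** I gripped the knob and swung it along its arc until it met the stop at about 2.28 rad. The last top and scene pictures show it still aside.
- **Plate:** I gripped it, squared it and slid it against the dowels and end stop, then pressed it again with closed fingers. Pushing with about 12 N moved it only 0.1–0.2 mm further each way. Its corners sat in the same place in the last top picture.
- **Stones:** Only two red stones were present. Both lie flat across the plate, about 75 mm apart and roughly 43 mm and 31 mm either side of its middle. The turntable is empty, and the yellow look-alike stayed where it was.
- **Bystanders:** The book, mouse, gem tray and loupe look unmoved in the last pictures.

Three things disagreed along the way:
- **Plate position by camera:** After the first seating, the pictures suggested 1–3 mm of gap to the dowels and stop, while touch said contact. I trusted touch, and the gap is within the 2 mm calibration and the blur of the edges.
- **Missed detection:** The network missed the second stone in one wrist picture, so I found it by its colour.
- **Binding in y:** The first push towards the end stop jammed against the dowels. I backed the plate off in x and slid it in y first.

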